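# Set the two faders of an abrasion tester

## Task

Set up the cream abrasion tester for its next run with the two faders on its sloped front panel, suction first: slide the green suction grip until its white line points at the yellow marker beside its own track, and only then slide the red speed grip to its own yellow marker, leaving the green one where you set it. Do not shift the wheel, the weight or the jar standing on the bench, and let go when done.

Things in the scene. Friction and masses are not known exactly. Their poses are not given: they have to be found in the camera images.
- tester: cream abrasion tester, fixed, 340 mm wide (y), x from -115 to 210 mm; origin on the bench, x points into the machine from its front. Brown panel slopes up 35 deg from x -113, z 58 to x -7, z 132. Aluminium deck, z 178 to 200, overhangs it (front edge x -58), so an upright tool cannot get at the grips: come in square to the panel, tilted about 35 deg. Turntable and arms up to z 290.
- suction_base: suction fader's fixed aluminium track plate, 34 x 110 mm, 6 mm proud of the panel. Origin: on the panel's surface under the middle of the track. z is vertical, y runs along the track, x into the machine; the panel's outward normal in these axes is (-0.574, 0, 0.819). The two faders may have swapped sides.
- suction_top (a point): top centre of the green suction grip: a block 16 mm along the track, 18 mm up the slope, rising square to the panel from 6.5 to 32 mm off its surface, white line down the middle of its top and front. This point is 32 mm off the panel, above the track's centre line.
- suction (a joint): travel of the green suction grip along its track, 0 to 0.075 m, growing towards +y of its track plate (0.0375 = middle of the track). It stays where it is left; moving it takes about 2 N.
- suction_mark: yellow marker, 10 mm wide along the track, 20 mm up the slope, 3 mm thick, on the panel below the suction fader's track. Origin: on the panel's surface on the track's centre line, 43 mm straight up the slope from the patch's middle; axes as the track plate. The grip is in line when its top point and this origin agree along y.
- speed_base: speed fader's fixed aluminium track plate, 34 x 110 mm, 6 mm proud of the panel. Origin: on the panel's surface under the middle of the track. z is vertical, y runs along the track, x into the machine; the panel's outward normal in these axes is (-0.574, 0, 0.819). The two faders may have swapped sides.
- speed_top (a point): top centre of the red speed grip: a block 16 mm along the track, 18 mm up the slope, rising square to the panel from 6.5 to 32 mm off its surface, white line down the middle of its top and front. This point is 32 mm off the panel, above the track's centre line.
- speed (a joint): travel of the red speed grip along its track, 0 to 0.075 m, growing towards +y of its track plate (0.0375 = middle of the track). It stays where it is left; moving it takes about 2 N.
- speed_mark: yellow marker, 10 mm wide along the track, 20 mm up the slope, 3 mm thick, on the panel below the speed fader's track. Origin: on the panel's surface on the track's centre line, 43 mm straight up the slope from the patch's middle; axes as the track plate. The grip is in line when its top point and this origin agree along y.
- wheel: loose black abrasive wheel with a steel bush lying flat on the bench in front of the panel, 52 mm across, 13 mm high; origin under its centre. Leave alone.
- weight: loose steel weight with a knob, 50 mm across, 48 mm high, on the bench in front of the panel; origin under its centre. Leave alone.
- jar: loose jar with a white cap, 56 mm across, 65 mm high, on the bench in front of the panel; origin under its centre. Leave alone.

How it is judged:
By the outcome, as a careful person would: the job done as asked, in the order asked, and still so for the second after the job is handed in, with the robot touching nothing.
It also fails if it takes over 40 s, if anything falls off the work surface, if the arm or the gripper's body presses on something with over 40 N, if the wrist force passes 120 N, or if a joint passes its speed limit or range.

## Robot

A 6-joint arm with a two-finger parallel gripper is mounted at the origin on the work surface. World frame = base frame: x ahead of the robot, y to its left, z up, the work surface at z = 0. Lengths are in m, angles in degrees, forces in N, time in s.
With the tool pointing down it reaches from about 0.25 to 0.725 m from the base axis. Payload 9.7 kg.
Tool frame: the origin (TCP) lies between the finger pads; the fingertips stand 19 mm ahead of it and the grasp point (between the pads) is the TCP; z points along the fingers, y is the line along which they close (so a half turn about z gives the same grasp; the last joint's range is limited). The gripper opens to 85 mm and grips with 20 to 120 N. Pads are 22 mm wide; open, the fingers measure 114 mm over their backs; the gripper's body (76 mm by 85 mm) begins 54 mm behind the grasp point. The pads swing forward as they close: fully open they stand 13 mm farther back than shut.
Start: joints at [76.662, 4.979, 10.078, 95.1, 0, 90], TCP at [0.127, 0.535, 0.25] pointing down, gripper open.
Joint ranges: [-179.16, 179.16], [-48.56, 103.87], [-65.8, 70.77], [-126.05, 130.52], [-82.76, 87.17], [-180, 180]. Speed limits (degrees/s): [127.2, 127.2, 147.25, 180, 180, 180].

## Interface

Orientations are given as [roll, pitch, yaw] about the fixed x, y, z axes, in that order (R = Rz(yaw) Ry(pitch) Rx(roll)).
In Python, from workcell import bot gives the robot as it stands. The module is installed in compiled form; this text tells all that it offers.
- The arm moves only by the shell command python3 -m crank 'ROWS' [OPENING] [FORCE]. ROWS is JSON, a list that holds one entry, the list of rows, each a list of 6 numbers: the shift along the world's x, y, z as a fraction of full scale, then the turn, a rotation vector about the world's x, y, z as a fraction of full scale. In form: [[[x, y, z, wx, wy, wz], ...]]. A call has 1 to 20 rows; each row shifts and turns the commanded pose from where the row before left it; what a row does not reach is not made up. Full scale, the value 1, is 20 mm for a shift and 0.12 rad for a turn. A row lasts 1/12 s, in which the tool goes at most 41.7 mm and 7.16 degrees, less where a joint would pass 70% of its speed; a pose out of reach is approached as far as the arm can. A call with a number of a shift or a turn outside -1 to 1 is refused whole. A call with a gripper value outside its range is refused whole. OPENING is the opening, from 0 (shut) to 1 (fully open), set as the call begins (- or left out, the last holds). The fingers move at their own pace and stop on an object; FORCE is the grip in N (left out, the last holds). Time passes only in rows, so rows that do not move let the fingers close. It gives the time, the measured TCP pose, the force, the opening and the grip force at its end, in the units of the state.
- bot.get_obs(): the state, without advancing time (a new reading comes with each control period).
- bot.camera(name): name is "scene" or "side" or "wrist"; returns the picture (400x640x3 uint8, red, green, blue); there is no depth.
- bot.camera_model(name): a dict with "vertical_fov" (degrees; the focal length in pixels is half the picture's height over the tangent of half this angle, whatever the lens; pixels are square), "cx", "cy" (the principal point, pixels), "R" (3x3) and "t" (3): a world point X has camera coordinates R X + t. Camera axes: x right, y down, z forward; pixel columns grow to the right and rows downward; lengths in m; the calibration is good to about 2 mm. The wrist camera is an equidistant fisheye: a pixel r from the principal point sees the ray r / f radians off the axis. A picture is of the moment at which its call begins: read the wrist's pose just before it. camera_model takes no time and is no camera call; for the wrist camera it gives the pose at the moment of the call.
- bot.job_done(): hands the job in; it is judged then, once.
The state is a dict: "time": time; "q": joint angles; "qd": joint speeds; "joint_efforts": joint torques, N m; "ee_pos": TCP position; "tcp_rot": TCP orientation; "wrist_force": force on the tool from outside, world axes, zero at the start; "torque": the same for the moment, N m; "opening": finger opening in m; "grasp_force": force on a finger pad.
Only numpy, scipy, OpenCV 4.12 (cv2) and the standard library are available. Lean on these libraries where they do the work, as an engineer would, in place of code of your own. Each camera call takes 0.05 s, during which the arm holds its last target. There are 200 camera calls.

## Working session

There is one attempt and no reset: what is moved stays moved. The work goes in short steps, Python scripts to look and compute and a shell command to move; the robot and the scene stay as the last step left them, time stands still between calls to the robot, and variables do not carry over. Pictures are saved under pics/ and viewed, at most 10 in all, crops included, and the job is handed in when it is done.

```bash
mkdir -p pics; python3 - <<'E'
from workcell import bot
import cv2
for n in ("scene","side"):
    cv2.imwrite(f"pics/{n}0.png",bot.camera(n)[:,:,::-1])
    m=bot.camera_model(n);print(n,m)
o=bot.get_obs();print(o['time'],o['ee_pos'],o['tcp_rot'],o['opening'])
E
```

```text
scene {'vertical_fov': 43.99022074624869, 'cx': 317.07880002016464, 'cy': 200.43220151552427, 'R': array([[-0.25034525,  0.96809521, -0.01090535],
       [ 0.8383094 ,  0.21112087, -0.50265826],
       [-0.48431871, -0.13498017, -0.86441642]]), 't': array([ 0.01971735, -0.49135876,  1.40133255])}
side {'vertical_fov': 45.00134587173948, 'cx': 312.7649464558622, 'cy': 192.7752364648866, 'R': array([[ 0.66595573, -0.74578499, -0.01754165],
       [-0.45903146, -0.39113403, -0.79768684],
       [ 0.58804173,  0.53927629, -0.60281672]]), 't': array([-0.28771378,  0.42825816,  0.60114307])}
0.1 [0.12684955 0.53498582 0.24965978] [-1.79932532e+02 -4.63202622e-05  1.66660771e+02] 0.08511406706922028
```

View pics/scene0.png

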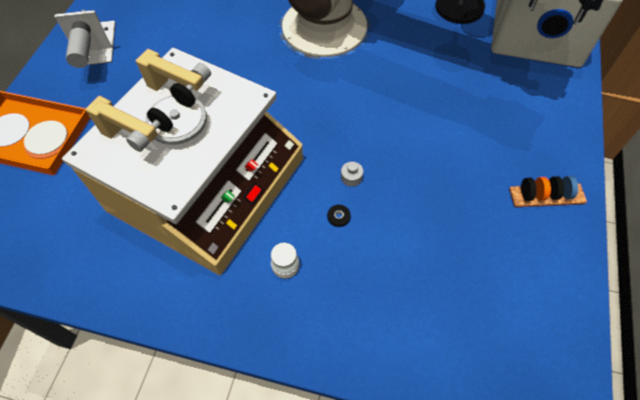

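View pics/side0.png

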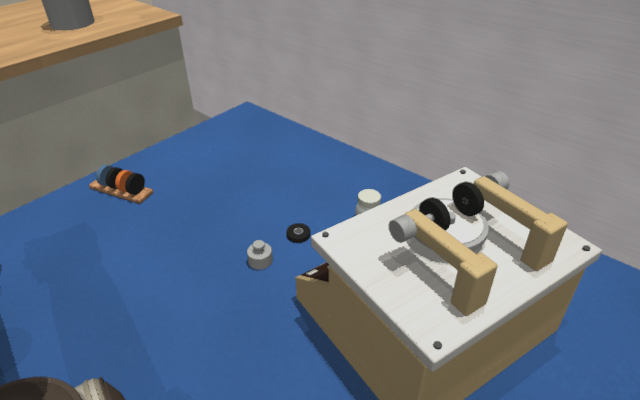

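The scene camera shows the panel with the green grip at about (228,197) and the red one at (253,165). The wheel (339,215), weight (352,172) and jar (285,258) stand in front of it. The side camera only sees the deck. I'll enlarge the panel next.

```bash
python3 - <<'E'
import cv2
a=cv2.imread("pics/scene0.png")[110:275,170:310]
cv2.imwrite("pics/crop0.png",cv2.resize(a,(509,600),interpolation=cv2.INTER_CUBIC))
print(600/165,509/140)
E
```

```text
3.6363636363636362 3.6357142857142857
```

View pics/crop0.png

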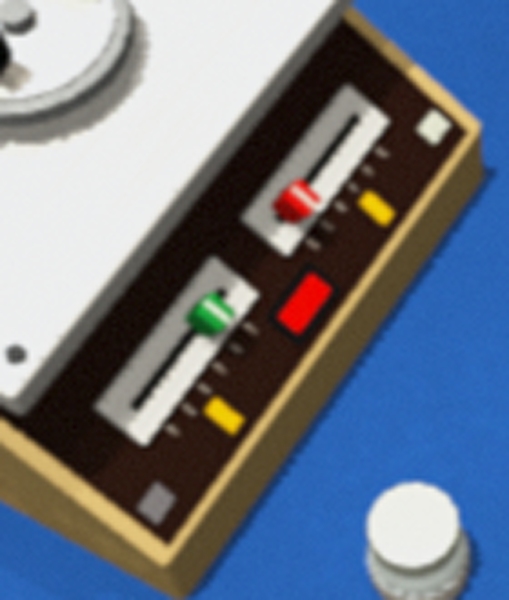

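The crop shows the green grip near its upper-right end with its marker at crop (224,415), and the red grip near its lower-left end with its marker at (377,208). I'll fit the tester pose, plates, grips and markers in one least-squares problem.

```bash
cat > fit.py <<'E'
from workcell import bot
import numpy as np
from scipy.optimize import least_squares
M={n:bot.camera_model(n) for n in("scene","side")}
def proj(n,P):
    m=M[n];c=m['R']@P+m['t'];f=200/np.tan(np.radians(m['vertical_fov']/2))
    return np.array([m['cx']+f*c[0]/c[2],m['cy']+f*c[1]/c[2]])
U=np.array([np.cos(np.radians(35)),0,np.sin(np.radians(35))]);N=np.array([-U[2],0,U[0]])
def panel(y,v,h): return np.array([-.113,0,.058])+U*v+N*h+np.array([0,y,0])
def W(p,L):
    c,s=np.cos(p[2]),np.sin(p[2]);return np.array([p[0]+c*L[0]-s*L[1],p[1]+s*L[0]+c*L[1],L[2]])
cr=lambda x,y:np.array([170+x/3.636,110+y/3.636])-.36
G=[(215,257),(260,294),(143,446),(95,407)];R=[(347,84),(390,122),(287,257),(241,217)]
K=[(-.055,.017),(-.055,-.017),(.055,-.017),(.055,.017)]
D=[("scene",275,93,-.058,-.17),("scene",175,220,-.058,.17),("scene",62,155,.21,.17),("side",463,170,-.058,.17),("side",598,247,.21,.17),("side",438,375,.21,-.17),("side",313,238,-.058,-.17)]
# p: X Y yaw, yg vg yr vr, gripg gripr markg markr
def res(p):
    r=[proj(n,W(p,np.array([x,y,.2])))-np.array([a,b]) for n,a,b,x,y in D]
    for C,(yc,vc) in((G,p[3:5]),(R,p[5:7])):
        r+=[2*(proj("scene",W(p,panel(yc+k[0],vc+k[1],.006)))-cr(*c)) for c,k in zip(C,K)]
    for c,y,v,h in(((211,309),p[7],p[4],.032),((300,195),p[8],p[6],.032),((224,415),p[9],p[4]-.043,.003),((377,208),p[10],p[6]-.043,.003)):
        r.append(proj("scene",W(p,panel(y,v,h)))-cr(*c))
    return np.concatenate(r)
if __name__=="__main__":
    s=least_squares(res,[.3,-.3,-2.2,.08,.07,-.08,.07,.05,-.05,.1,-.1],loss='soft_l1');p=s.x
    np.save("p.npy",p);np.set_printoptions(precision=4,suppress=True)
    print(p,np.degrees(p[2]));print(res(p).reshape(-1,2).round(1).tolist())
    for i,v in((7,4),(9,4),(8,6),(10,6)):print(W(p,panel(p[i],p[v],.032)))
    for n,(u,v),h in(("jar",(283,247),.065),("wheel",(339,215),.013),("weight",(352,168),.048)):
        q=least_squares(lambda q:proj("scene",np.array([*q,h]))-np.array([u,v]),[.4,0]).x;print(n,q)
E
python3 fit.py
```

```text
[ 0.583  -0.094  -1.8219  0.0743  0.0637 -0.0661  0.062   0.0532 -0.0341
  0.0869 -0.0737] -104.385679878649
[[0.0, -3.5], [-0.6, -2.5], [-1.3, 2.9], [0.3, -4.4], [5.4, 2.0], [-1.6, -8.9], [-4.4, -0.5], [-2.3, -0.6], [-1.6, -0.0], [1.4, -0.0], [0.5, 0.3], [-1.3, -0.1], [-1.6, -0.4], [0.6, -0.4], [1.0, 0.8], [1.4, 0.8], [1.2, 0.7], [0.1, 0.0], [-0.2, -0.1]]
[ 0.6542 -0.0305  0.1207]
[ 0.6869 -0.0389  0.1207]
[ 0.57   -0.0075  0.1198]
[0.5316 0.0023 0.1198]
jar [0.7121 0.0943]
wheel [0.5863 0.1809]
weight [0.4822 0.1851]
```

```bash
r='[.84,-.8,.05,0,0,-.66]'; python3 -m crank '[[[0.84,-0.8,0.05,0,0,-0.66],[0.84,-0.8,0.05,0,0,-0.66],[0.84,-0.8,0.05,0,0,-0.66],[0.84,-0.8,0.05,0,0,-0.66],[0.84,-0.8,0.05,0,0,-0.66],[0.84,-0.8,0.05,0,0,-0.66],[0.84,-0.8,0.05,0,0,-0.66],[0.84,-0.8,0.05,0,0,-0.66],[0.84,-0.8,0.05,0,0,-0.66],[0.84,-0.8,0.05,0,0,-0.66],[0.84,-0.8,0.05,0,0,-0.66],[0.84,-0.8,0.05,0,0,-0.66],[0.84,-0.8,0.05,0,0,-0.66],[0.84,-0.8,0.05,0,0,-0.66],[0.84,-0.8,0.05,0,0,-0.66],[0.84,-0.8,0.05,0,0,-0.66],[0.84,-0.8,0.05,0,0,-0.66],[0.84,-0.8,0.05,0,0,-0.66],[0.84,-0.8,0.05,0,0,-0.66],[0.84,-0.8,0.05,0,0,-0.66]]]' 0.6 30
```

```text
time: 1.77
ee_pos: [0.4635, 0.2142, 0.27]
tcp_rot: [-180.0, 0.0, 75.7]
wrist_force: [0.9, 0.4, -0.3]
opening: 0.0518
grasp_force: 0.0
```

```bash
python3 -m crank '[[[0.84,-0.8,0,-0.41,0.105,0],[0.84,-0.8,0,-0.41,0.105,0],[0.84,-0.8,0,-0.41,0.105,0],[0.84,-0.8,0,-0.41,0.105,0],[0.84,-0.8,0,-0.41,0.105,0],[0.84,-0.8,0,-0.41,0.105,0],[0.84,-0.8,0,-0.41,0.105,0],[0.84,-0.8,0,-0.41,0.105,0],[0.84,-0.8,0,-0.41,0.105,0],[0.84,-0.8,0,-0.41,0.105,0],[0.84,-0.8,0,-0.41,0.105,0],[0.84,-0.8,0,-0.41,0.105,0],[0,0,0,0,0,0],[0,0,0,0,0,0]]]'
python3 - <<'E'
from workcell import bot
import cv2
m=bot.camera_model("wrist");print(m);print(bot.get_obs()['q'])
a=bot.camera("wrist");cv2.imwrite("pics/w1.png",a[:,:,::-1])
E
```

```text
time: 2.93
ee_pos: [0.6651, 0.0229, 0.2674]
tcp_rot: [-179.6, 35.0, 76.1]
wrist_force: [-0.6, 0.8, -0.5]
opening: 0.0511
grasp_force: 0.0
{'vertical_fov': 65.70646984690485, 'cx': 319.0223246948166, 'cy': 200.7015306422076, 'R': array([[ 0.96921104, -0.2461687 , -0.00556173],
       [-0.15105603, -0.61226934,  0.77608526],
       [-0.19445318, -0.75135027, -0.63060347]]), 't': array([-0.63721341, -0.06055061,  0.45247352])}
[ 13.61299585  39.75382586  51.30925917 119.93213834 -30.323403
 122.71788987]
```

View pics/w1.png

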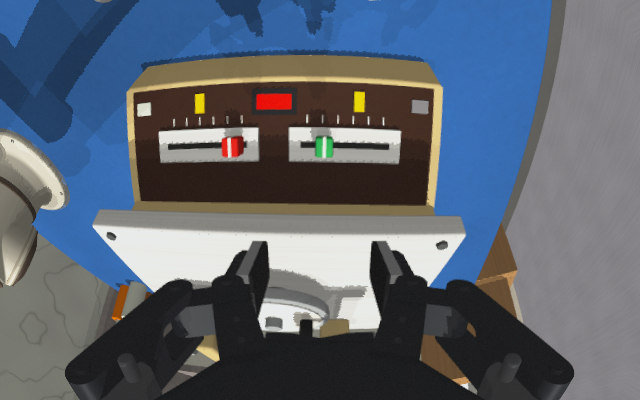

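The wrist view shows the red grip at (232,147), the green at (324,147), and the yellow markers at (200,103) and (359,101). The plates are clearly visible, so I'll enlarge this area for pixel readings.

```bash
python3 - <<'E'
import cv2
a=cv2.imread("pics/w1.png")[85:175,150:410]
cv2.imwrite("pics/w1c.png",cv2.resize(a,(780,270),interpolation=cv2.INTER_CUBIC))
E
```

```text
(no output)
```

View pics/w1c.png

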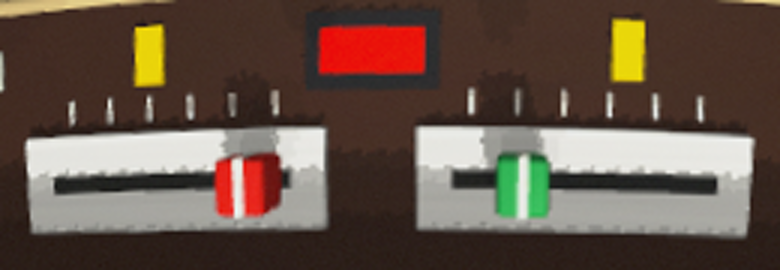

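Crop readings: the red grip's line is at column 239 with its marker at 149.5, and the green line is at 523 with its marker at 628. I'll now fit the pose from the wrist view, using the fisheye model and the known plate sizes.

```bash
cat > wfit.py <<'E'
import numpy as np
from scipy.optimize import least_squares
from fit import panel,W,U,N
K=[(-.055,-.017),(.055,-.017),(.055,.017),(-.055,.017)]
def wproj(m,P):
    c=m['R']@P+m['t'];f=200/np.tan(np.radians(m['vertical_fov']/2));rr=np.hypot(c[0],c[1])
    return np.array([m['cx'],m['cy']])+f*np.arctan2(rr,c[2])*c[:2]/rr
def wfit(m,G,R,gg,gr,mg,mr,p0):  # full-picture pixels; grips: column only; plate gap/v from panel geometry
    def res(p):
        r=[]
        for C,(y,v) in((G,p[3:5]),(R,p[5:7])):
            for c,k in zip(C,K): r+=list(wproj(m,W(p,panel(y+k[0],v+k[1],.006)))-c)
        for c,y,v in((mg,p[9],p[4]),(mr,p[10],p[6])): r+=list(wproj(m,W(p,panel(y,v-.043,.003)))-c)
        for c,y,v in((gg,p[7],p[4]),(gr,p[8],p[6])): r.append(wproj(m,W(p,panel(y,v,.032)))[0]-c)
        r+=list((np.array([p[3]+p[5],p[4]-p0[4],p[4]-p[6]]))*500)
        return np.array(r)
    s=least_squares(res,p0,loss='soft_l1');return s.x,res(s.x)
E
python3 - <<'E'
import numpy as np
from wfit import *
from workcell import bot
np.set_printoptions(precision=4,suppress=True)
m=bot.camera_model("wrist");m2=m;px=lambda x,y:np.array([150+x/3,85+y/3])-.33
p0=np.load("p.npy")
p,r=wfit(m,[px(*c) for c in((416,127),(753,138),(747,238),(417,231))],[px(*c) for c in((26,141),(327,127),(328,232),(31,234))],px(523,0)[0],px(239,0)[0],px(628,50),px(149.5,55),p0)
np.save("pw.npy",p);print(p,np.degrees(p[2]));print(r.round(1))
print("cam",-m['R'].T@m['t'])
c,s=np.cos(p[2]),np.sin(p[2]);print("ym",-s,c,"N",c*N[0],s*N[0],N[2])
for i,v in((7,4),(9,4),(8,6),(10,6)):print(W(p,panel(p[i],p[v],.034)),"joint",.0375+p[i]-p[v-1],wproj(m,W(p,panel(p[i],p[v],.032))))
E
```

```text
[ 0.587  -0.0927 -1.8393  0.0699  0.0651 -0.0699  0.0654  0.0487 -0.0375
  0.0826 -0.0772] -105.3832666232185
[ 0.4 -0.2 -0.1 -0.3 -0.1  0.  -0.1 -0.3  0.2 -0.5 -0.3  0.3 -0.2 -0.5
  0.4  0.1 -0.   0.6  0.   0.5  0.   0.   0.   0.7 -0.1]
cam [0.6957 0.1464 0.3305]
ym 0.9641729194501701 -0.2652745396734027 N 0.1521552251205345 0.5530268671644127 0.8191520442889918
[ 0.655  -0.0293  0.1232] joint 0.01633169264170206 [324.0033 147.4223]
[ 0.6876 -0.0383  0.1232] joint 0.050220626933199064 [361.7744 148.4253]
[ 0.5718 -0.0067  0.1234] joint 0.06990843500834942 [229.3367 147.533 ]
[0.5334 0.0039 0.1234] joint 0.030140754886661035 [189.6946 148.4496]
```

```bash
python3 -m crank '[[[0,-0.16,-0.79,0,0,-0.03],[0,-0.16,-0.79,0,0,-0.03],[0,-0.16,-0.79,0,0,-0.03],[0,-0.16,-0.79,0,0,-0.03],[-0.03,-0.16,-0.79,0,0,-0.03],[-0.03,-0.16,-0.79,0,0,0],[0,0,0,0,0,0],[0,0,0,0,0,0]]]'
python3 -c "
from workcell import bot
print(bot.get_obs()['q'])"
```

```text
time: 3.65
ee_pos: [0.6625, 0.0043, 0.1766]
tcp_rot: [-179.8, 34.9, 74.9]
wrist_force: [0.4, 0.2, 0.3]
opening: 0.0513
grasp_force: 0.0
[ 12.12382058  35.47894028  34.80724022 107.17017148 -30.48935289
 122.13362374]
```

```bash
python3 -m crank '[[[-0.09,-0.42,-0.66,0,0,0],[-0.09,-0.42,-0.66,0,0,0],[-0.09,-0.42,-0.66,0,0,0],[-0.09,-0.42,-0.66,0,0,0],[0,0,0,0,0,0],[0,0,0,0,0,0]]]'
python3 - <<'E'
from workcell import bot
import cv2
cv2.imwrite("pics/w2.png",bot.camera("wrist")[:,:,::-1])
E
```

```text
time: 4.15
ee_pos: [0.656, -0.0294, 0.1242]
tcp_rot: [-179.9, 34.9, 74.9]
wrist_force: [0.3, 0.8, 0.2]
opening: 0.0511
grasp_force: 0.0
```

View pics/w2.png

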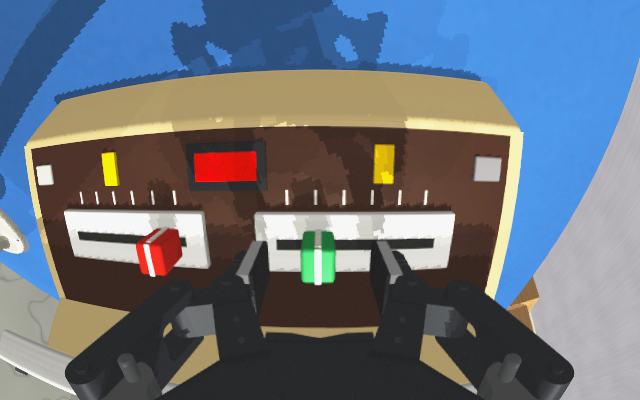

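The green grip (318,257) is centred between the fingers (inner pads at about 258 and 382). I'll close now.

```bash
python3 -m crank '[[[0,0,0,0,0,0],[0,0,0,0,0,0],[0,0,0,0,0,0],[0,0,0,0,0,0],[0,0,0,0,0,0],[0,0,0,0,0,0],[0,0,0,0,0,0],[0,0,0,0,0,0]]]' 0 25
```

```text
time: 4.87
ee_pos: [0.6565, -0.029, 0.1236]
tcp_rot: [-179.9, 34.9, 74.9]
wrist_force: [-0.4, 4.3, 5.5]
opening: 0.0152
grasp_force: 27.3
```

```bash
python3 -m crank '[[[0.26,-0.071,0,0,0,0],[0.26,-0.071,0,0,0,0],[0.26,-0.071,0,0,0,0],[0.26,-0.071,0,0,0,0],[0.26,-0.071,0,0,0,0],[0.26,-0.071,0,0,0,0],[0,0,0,0,0,0],[0,0,0,0,0,0],[0,0,0,0,0,0]]]'
python3 - <<'E'
from workcell import bot
import cv2
a=bot.camera("wrist")[:,:,::-1];cv2.imwrite("pics/w3f.png",a)
cv2.imwrite("pics/w3.png",cv2.resize(a[100:300,220:420],(600,600),interpolation=cv2.INTER_CUBIC))
E
```

```text
time: 5.62
ee_pos: [0.6884, -0.0377, 0.1237]
tcp_rot: [180.0, 34.9, 74.9]
wrist_force: [4.3, 4.4, 5.7]
opening: 0.0151
grasp_force: 27.4
```

View pics/w3.png

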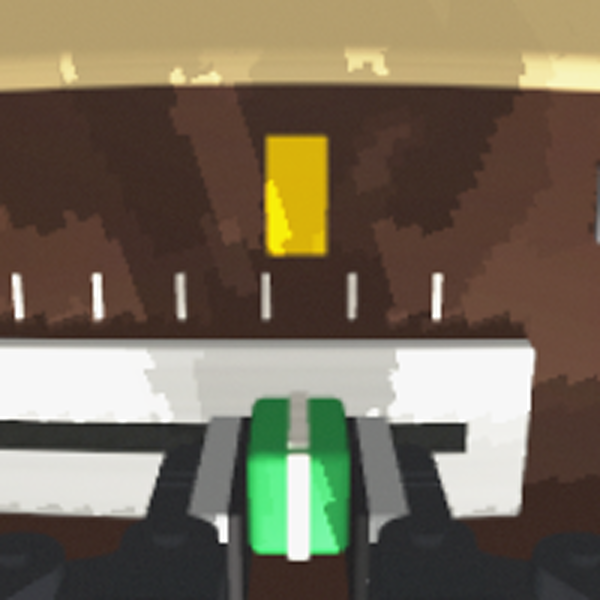

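The grip's line is at crop column 299 and the marker centre at 296.5, so they nearly coincide. I'll compute the exact residual.

```bash
cat > off.py <<'E'
import numpy as np
from wfit import *
from workcell import bot
def off(mark,top,p,iv):   # y on panel of marker centre and of grip top (full pixels)
    m=bot.camera_model("wrist")
    s=lambda c,h,v0:least_squares(lambda q:wproj(m,W(p,panel(q[0],q[1],h)))-c,[0,v0]).x
    a,b=s(np.array(mark),.003,.02),s(np.array(top),.032,.065);return a,b,(a-b)[0]
E
python3 - <<'E'
from off import *
p=np.load("pw.npy");f=lambda x,y:(220+x/3-.33,100+y/3-.33)
print(off(f(296.5,195),f(298.5,503),p,0), off(f(296.5,195),f(299,455),p,0))
E
```

```text
(array([0.08261412, 0.02099678]), array([0.08297351, 0.06345788]), np.float64(-0.0003593934600109733)) (array([0.08261412, 0.02099678]), array([0.08302712, 0.05530505]), np.float64(-0.00041299963512170246))
```

```bash
python3 -m crank '[[[-0.02,0.005,0,0,0,0],[0,0,0,0,0,0],[0,0,0,0,0,0]]]'; python3 -m crank '[[[0,0,0,0,0,0],[0,0,0,0,0,0],[0,0,0,0,0,0],[0,0,0,0,0,0],[0,0,0,0,0,0],[0,0,0,0,0,0],[0.11,0.41,0.61,0,0,0],[0.11,0.41,0.61,0,0,0],[0.11,0.41,0.61,0,0,0],[0.11,0.41,0.61,0,0,0],[0,0,0,0,0,0],[0,0,0,0,0,0]]]' 0.6
python3 - <<'E'
from workcell import bot
import cv2
a=bot.camera("wrist")[:,:,::-1];cv2.imwrite("pics/w4f.png",a)
cv2.imwrite("pics/w4.png",cv2.resize(a[90:240,220:420],(800,600),interpolation=cv2.INTER_CUBIC))
E
```

```text
time: 5.92
ee_pos: [0.6879, -0.0376, 0.1236]
tcp_rot: [-180.0, 34.9, 74.9]
wrist_force: [3.6, 3.7, 6.1]
opening: 0.015
grasp_force: 27.4
time: 6.92
ee_pos: [0.6961, -0.005, 0.1715]
tcp_rot: [-179.9, 34.9, 74.9]
wrist_force: [-0.5, -0.1, -0.0]
opening: 0.051
grasp_force: 0.0
```

View pics/w4.png

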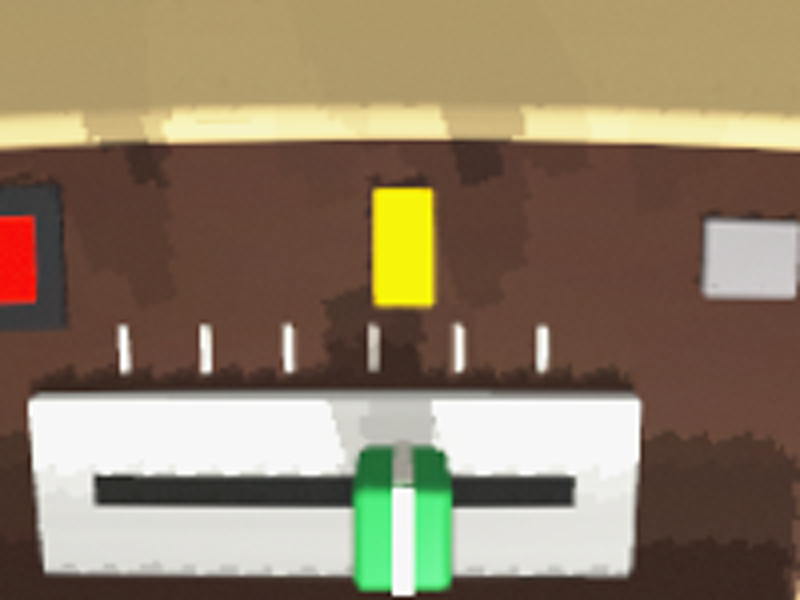

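Green line at crop column 403, marker at 404, so green is in line and released. Now the red grip.

```bash
python3 -m crank '[[[-0.82,0.225,0,0,0,0],[-0.82,0.225,0,0,0,0],[-0.82,0.225,0,0,0,0],[-0.82,0.225,0,0,0,0],[-0.82,0.225,0,0,0,0],[-0.82,0.225,0,0,0,0],[-0.82,0.225,0,0,0,0],[0,0,0,0,0,0],[0,0,0,0,0,0],[0,0,0,0,0,0]]]'
```

```text
time: 7.8
ee_pos: [0.581, 0.0257, 0.171]
tcp_rot: [-179.8, 34.9, 74.9]
wrist_force: [0.4, -0.2, 0.0]
opening: 0.0511
grasp_force: 0.0
```

```bash
python3 -m crank '[[[-0.115,-0.405,-0.595,0,0,0],[-0.115,-0.405,-0.595,0,0,0],[-0.115,-0.405,-0.595,0,0,0],[-0.115,-0.405,-0.595,0,0,0],[0,0,0,0,0,0],[0,0,0,0,0,0]]]';  python3 -m crank '[[[0,0,0,0,0,0],[0,0,0,0,0,0],[0,0,0,0,0,0],[0,0,0,0,0,0],[0,0,0,0,0,0],[0,0,0,0,0,0],[0,0,0,0,0,0],[0,0,0,0,0,0]]]' 0 25
```

```text
time: 8.3
ee_pos: [0.5717, -0.0068, 0.1233]
tcp_rot: [-179.7, 35.0, 74.9]
wrist_force: [-0.8, -0.6, 0.3]
opening: 0.0511
grasp_force: 0.0
time: 8.97
ee_pos: [0.5722, -0.0057, 0.1246]
tcp_rot: [-179.9, 34.9, 74.9]
wrist_force: [2.8, 3.9, 6.1]
opening: 0.0152
grasp_force: 28.0
```

```bash
python3 -m crank '[[[-0.275,0.0757,0,0,0,0],[-0.275,0.0757,0,0,0,0],[-0.275,0.0757,0,0,0,0],[-0.275,0.0757,0,0,0,0],[-0.275,0.0757,0,0,0,0],[-0.275,0.0757,0,0,0,0],[-0.275,0.0757,0,0,0,0],[0,0,0,0,0,0],[0,0,0,0,0,0],[0,0,0,0,0,0]]]'
python3 - <<'E'
from workcell import bot
import cv2
a=bot.camera("wrist")[:,:,::-1];cv2.imwrite("pics/w5f.png",a)
cv2.imwrite("pics/w5.png",cv2.resize(a[100:300,220:420],(600,600),interpolation=cv2.INTER_CUBIC))
E
```

```text
time: 9.8
ee_pos: [0.5332, 0.0048, 0.1245]
tcp_rot: [-179.8, 34.9, 74.9]
wrist_force: [-1.1, 6.0, 7.7]
opening: 0.0155
grasp_force: 28.3
```

View pics/w5.png

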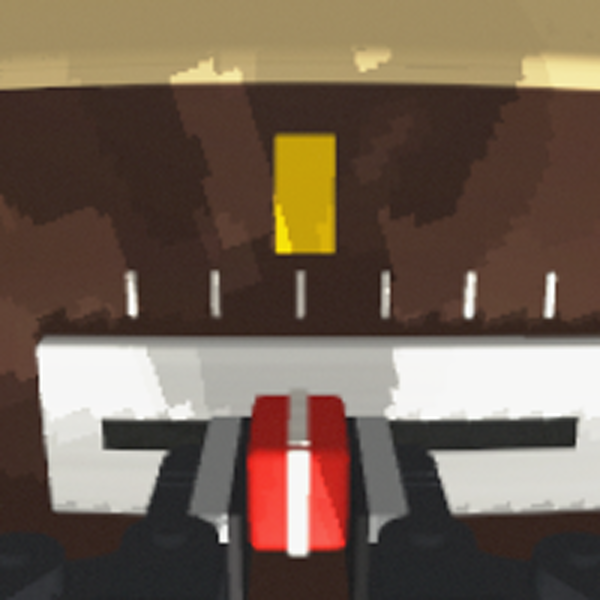

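The marker centre is at 304.5 and the red line at 298.5, about 0.9 mm past. I'll correct it, release and back off far enough to see both faders.

```bash
python3 -m crank '[[[0.041,-0.011,0,0,0,0],[0,0,0,0,0,0],[0,0,0,0,0,0],[0,0,0,0,0,0]]]'; python3 -m crank '[[[0,0,0,0,0,0],[0,0,0,0,0,0],[0,0,0,0,0,0],[0,0,0,0,0,0],[0,0,0,0,0,0],[0,0,0,0,0,0],[0.11,0.41,0.61,0,0,0],[0.11,0.41,0.61,0,0,0],[0.11,0.41,0.61,0,0,0],[0.11,0.41,0.61,0,0,0],[0.8,0,0.5,0,0,0],[0.8,0,0.5,0,0,0],[0.8,0,0.5,0,0,0],[0.8,0,0,0,0,0],[0,0,0,0,0,0],[0,0,0,0,0,0],[0,0,0,0,0,0]]]' 0.6
python3 - <<'E'
from workcell import bot
import cv2
a=bot.camera("wrist")[:,:,::-1];cv2.imwrite("pics/w6f.png",a)
cv2.imwrite("pics/w6.png",cv2.resize(a[80:230,110:430],(800,375),interpolation=cv2.INTER_CUBIC))
s=bot.camera("scene")[:,:,::-1];d=cv2.absdiff(s,cv2.imread("pics/scene0.png")).max(2)
for n,(x,y) in(("jar",(285,258)),("wheel",(339,215)),("weight",(352,172))):print(n,(d[y-16:y+16,x-16:x+16]>40).sum())
E
```

```text
time: 10.18
ee_pos: [0.5342, 0.0045, 0.1245]
tcp_rot: [-179.8, 34.9, 74.9]
wrist_force: [0.6, 5.5, 7.8]
opening: 0.0152
grasp_force: 28.3
time: 11.6
ee_pos: [0.6063, 0.037, 0.2022]
tcp_rot: [-179.7, 34.9, 75.0]
wrist_force: [0.2, -0.7, 1.0]
opening: 0.0514
grasp_force: 0.0
jar 0
wheel 619
weight 683
```

View pics/w6.png

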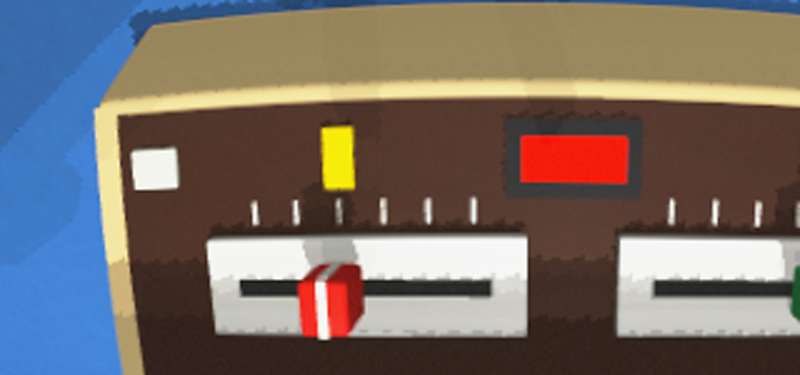

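The red grip is released near (322,310) with its marker at (338,157). That offset should be parallax, so I'll check it numerically. I'll also check the bench items in the side view, because the arm hides them in the scene view.

```bash
python3 - <<'E'
from off import *
import cv2
p=np.load("pw.npy");f=lambda x,y:(110+x/2.5-.3,80+y/2.5-.3)
for y in(300,310,320):print(off(f(338,157),f(322.5,y),p,0))
a=cv2.imread("pics/w6f.png").astype(int);b,g,r=a[...,0],a[...,1],a[...,2]
Y=(r>180)&(g>170)&(b<90);Y[:, :330]=0;n,_,st,c=cv2.connectedComponentsWithStats(Y[90:190].astype('uint8'));i=1+st[1:,4].argmax()
mk=c[i]+[0,90];Gm=(g>r+60)&(g>b+60);yy,xx=np.nonzero(Gm);print(mk,xx.min(),xx.max(),yy.min(),yy.max())
# white line on the green grip
for row in range(yy.min()+10,yy.max(),3):
    x0,x1=xx[yy==row].min(),xx[yy==row].max();w=[x for x in range(x0,x1) if r[row,x]>170 and b[row,x]>150]
    if w:print(row,np.mean(w),off(mk,(np.mean(w),row),p,0)[1:])
s=bot.camera("side")[:,:,::-1];d=cv2.absdiff(s,cv2.imread("pics/side0.png")).max(2)
for n,(x,y) in(("jar",(368,200)),("wheel",(298,232)),("weight",(259,255))):print(n,(d[y-14:y+14,x-14:x+14]>40).sum())
E
```

```text
(array([-0.07695304,  0.02155453]), array([-0.0767954 ,  0.06191488]), np.float64(-0.00015763993152272116))
(array([-0.07695304,  0.02155453]), array([-0.07701266,  0.06505652]), np.float64(5.9626865882150826e-05))
(array([-0.07695304,  0.02155453]), array([-0.07723863,  0.06822274]), np.float64(0.0002855909267445167))
[436.75968992 145.0503876 ] 435 454 193 214
203 445.5 (array([0.08266629, 0.06393992]), np.float64(-6.963313486553491e-05))
206 445.5 (array([0.08297385, 0.06639149]), np.float64(-0.00037719896402022))
209 445.0 (array([0.08284907, 0.0688568 ]), np.float64(-0.00025241886241564315))
212 444.5 (array([0.08273061, 0.07133565]), np.float64(-0.00013395840110896895))
jar 2
wheel 335
weight 271
```

Both grips are within 0.4 mm of their markers. I'll pull the arm clear so nothing hides the wheel and weight, then confirm them.

```bash
python3 -m crank '[[[0,0.3,0.6,0,0,0],[0,0.6,0.6,0,0,0],[-0.5,0.8,0.5,0,0,0],[-0.8,0.8,0.3,0,0,0],[-0.8,0.8,0,0,0,0],[-0.8,0.8,0,0,0,0],[-0.8,0.8,0,0,0,0],[-0.8,0.8,0,0,0,0],[-0.8,0.8,0,0,0,0],[-0.8,0.8,0,0,0,0],[-0.8,0.8,0,0,0,0],[-0.8,0.8,0,0,0,0],[-0.8,0.8,0,0,0,0],[-0.8,0.8,0,0,0,0],[-0.8,0.8,0,0,0,0],[-0.8,0.8,0,0,0,0],[-0.8,0.8,0,0,0,0],[-0.8,0.8,0,0,0,0],[0,0,0,0,0,0],[0,0,0,0,0,0]]]'
python3 - <<'E'
from workcell import bot
import cv2
for c,P in(("scene",(("jar",(285,258)),("wheel",(339,215)),("weight",(352,172)))),("side",(("jar",(368,200)),("wheel",(298,232)),("weight",(259,255))))):
    s=bot.camera(c)[:,:,::-1];d=cv2.absdiff(s,cv2.imread(f"pics/{c}0.png")).max(2);cv2.imwrite(f"pics/{c}9.png",s)
    print(c,[(n,int((d[y-14:y+14,x-14:x+14]>40).sum())) for n,(x,y) in P])
E
```

```text
time: 13.42
ee_pos: [0.3561, 0.3114, 0.2428]
tcp_rot: [-179.8, 34.9, 75.1]
wrist_force: [-0.8, -0.4, -0.6]
opening: 0.0511
grasp_force: 0.0
scene [('jar', 0), ('wheel', 0), ('weight', 0)]
side [('jar', 0), ('wheel', 0), ('weight', 0)]
```

```bash
python3 -c "
from workcell import bot
print(bot.job_done())"
```

```text
the job is handed in; nothing more can be done
None
```

The green suction grip was set to its marker first, then the red speed grip to its own, both within about 0.4 mm by camera; the wheel, weight and jar show no movement, the gripper is open and clear, and the job was handed in just after 13.4 s.

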